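Open the gauge branch on the classroom air manifold

ROBOT

A 7-joint arm with a two-finger parallel gripper is mounted at the origin on the work surface. World frame = base frame: x ahead of the robot, y to its left, z up, the work surface at z = 0. Lengths are in m, angles in rad, forces in N, time in s.
With the tool pointing down it reaches from about 0.35 to 0.9 m from the base axis. Payload 8.1 kg.
Tool frame: the origin (TCP) lies at the very end of the fingers, on their centre line; the grasp point (between the pads) lies 19 mm behind it (grip_point_offset is the distance from the TCP to the grasp point, in m); z points along the fingers, x is the direction in which the jaws open and shut, and the axes are right-handed (so a half turn about z gives the same grasp; the last joint's range is limited). The gripper opens to 92 mm and grips with 3 to 60 N. Pads are 19 mm wide; open, the fingers measure 130 mm over their backs; the gripper's body (75 mm by 190 mm) begins 47 mm behind the grasp point.
Start: joints at [1.024, 0.434, 0.025, 1.573, -0.012, 1.134, -0.075], TCP at [0.268, -0.564, 0.227] pointing down, gripper open.
Joint ranges: [-2.62, 2.62], [-0.44, 2.09], [-1.27, 1.32], [0.08, 2.57], [-1.32, 4.46], [0.12, 2], [-2.74, 2.74]. Speed limits (rad/s): [2.22, 2.22, 3.01, 3.01, 3.14, 3.14, 3.14].

INTERFACE

Orientations are given as a rotation vector (axis times angle).
In Python, from cell import observe, get_image, camera_model, sign_off, grip_point_offset gives the robot as it stands.
- The arm moves only by the tool play_rows, never from a script. Its argument "rows" is a list of rows, each a list of 7 numbers: the shift along the tool's x, y, z as a fraction of full scale, then the turn, a rotation vector about the tool's x, y, z as a fraction of full scale, then the closure, from -1 (fully open) to 1 (shut). A call has 1 to 5 rows; each row shifts and turns the pose as measured when the row begins, along the tool's axes as they then stand; what a row does not reach is not made up. Full scale, the value 1, is 0.15 m for a shift and 0.5 rad for a turn. A row lasts 1/10 s, in which the tool goes at most 50 mm and 8.59 degrees, less where a joint would pass 70% of its speed; a pose out of reach is approached as far as the arm can. A call with a number of a shift or a turn outside -1 to 1 is refused whole. A call with a gripper value outside its range is refused whole. The fingers move at their own pace and stop on an object; "force" is the grip in N (left out, the last holds). Time passes only in rows, so rows that do not move let the fingers close. It gives the time, the measured TCP pose, the force and the opening at its end, in the units of the state.
- observe(): the state, without advancing time (a new reading comes with each control period).
- get_image(name): name is "scene" or "top"; returns the picture (400x640x3 uint8, blue, green, red); there is no depth.
- camera_model(name): a dict with "K" (3x3 intrinsics, pixels), "dist" ([k1, k2, p1, p2, k3] as OpenCV has them; the pictures are not rectified), "R" (3x3) and "t" (3): a world point X has camera coordinates R X + t. Camera axes: x right, y down, z forward; pixel columns grow to the right and rows downward; lengths in m; the calibration is good to about 2 mm. A picture is of the moment at which its call begins. camera_model takes no time and is no camera call.
- sign_off(): hands the job in, once; it reports no verdict.
The state is a dict: "clock": time; "joints": joint angles; "dq": joint speeds; "joint_efforts": joint torques, N m; "position": TCP position; "ee_rot": TCP orientation; "force": force on the tool from outside, world axes, zero at the start; "ft_torque": the same for the moment, N m; "width": opening from 0.0 (shut) to 1.0 (fully open).
Only numpy, scipy, OpenCV 4.12 (cv2) and the standard library are available. Lean on these libraries where they do the work, as an engineer would, in place of code of your own. Each camera call takes 0.05 s, during which the arm holds its last target.

TASK

Send air to the pressure gauge: on the air manifold, turn the lever of the valve whose branch ends in the round dial gauge a quarter turn, from across its pipe to in line with it, right up to its stop. Leave the other two valves as they are, and let go of the lever.

Things in the scene. Friction and masses are not known exactly. Their poses are not given: they have to be found in the camera images.
- gauge_valve (a joint): Lever to turn: ball valve on the branch ending in a round dial gauge (64 mm steel case, white face tilted up). 0 = shut (lever across its pipe, pointing to the robot's left), 1.571 = open (in line with its pipe, pointing back towards the robot); grows counter-clockwise from above about a vertical axis, hard stop at each end. Starts within 0.12 of shut. Friction 0.25 N m; stays where left.
- gauge_valve_grip (a point): Centre of that lever's black sleeve, 75 mm from the turning axis, 92 mm above the table; turns with the lever: x axis along the lever away from the turning axis, z up. Sleeve 18 mm wide, 14 mm high, from 35 to 105 mm off the axis. Tops above the table: board 12 mm, pipes 62 mm, header pipe (robot's side, 105 mm from the axis) 65 mm, valve hubs 106 mm, gauge and filter under 125 mm.
- coupler_valve (a joint): Bystander: an identical lever on the branch that ends in a bare straight quick coupler; starts shut (0 to 0.1), must stay so. The three branches are parallel pipes 160 mm apart on a plywood board, in any order from left to right, running from the header away from the robot.
- filter_valve (a joint): Bystander: an identical lever on the branch that ends in a square filter with a clear bowl and black cap, 100 mm beyond the valve's axis, as is the gauge; starts open (1.47 to 1.571), must stay so.

How it is judged:
At the end, for the whole second after the job is handed in: The gauge valve's lever is open and at rest, in line with its pipe (joint above 1.38, within 11 degrees of its stop); the coupler valve is still shut (below 0.26) and the filter valve still open (above 1.3) (value of joint gauge_valve above 1.38 rad and velocity of joint gauge_valve between -0.05 and 0.05 rad/s and value of joint coupler_valve below 0.26 rad and value of joint filter_valve above 1.3 rad); the robot touches nothing.
It fails at once if the coupler valve is turned away from shut (value of joint coupler_valve above 0.26 rad).
It fails at once if the filter valve is turned away from open (value of joint filter_valve below 1.3 rad).
It also fails if it takes over 30 s, if anything falls off the work surface, if the arm or the gripper's body presses on something with over 40 N, if the wrist force passes 120 N, or if a joint passes its speed limit or range.

## Working session

There is one attempt and no reset: what is moved stays moved. The work goes in short steps, Python scripts to look and compute and a tool call to move; the robot and the scene stay as the last step left them, time stands still between calls to the robot, and variables do not carry over. Pictures are saved under pics/ and viewed, and the job is handed in when it is done.

Besides the shell and the picture viewer there is one more tool, called after "Request:" as name(argument=value, ...), one argument or row to a line, values as JSON. play_rows: Moves the arm, as the interface text tells. Its arguments: {"type":"object","properties":{"rows":{"type":"array","items":{"type":"array","items":{"type":"number"}}},"force":{"type":"number"}},"required":["rows"]}

```bash
ls; mkdir -p pics
python3 - <<'E'
from cell import *
import cv2
for n in("scene","top"):
    cv2.imwrite(f"pics/{n}0.png",get_image(n)); m=camera_model(n); print(n,m)
print(observe(),grip_point_offset)
E
```

```text
pics
scene {'K': array([[413.38878481,   0.        , 320.70229792],
       [  0.        , 413.38878481, 202.82358392],
       [  0.        ,   0.        ,   1.        ]]), 'dist': array([-0.02411015,  0.        ,  0.        ,  0.        ,  0.        ]), 'R': array([[-0.10035113,  0.99491233, -0.00889366],
       [ 0.77095388,  0.07210507, -0.63279616],
       [-0.62893543, -0.07035842, -0.77426735]]), 't': array([ 0.07905365, -0.35130789,  1.26169427])}
top {'K': array([[456.00522374,   0.        , 320.18217496],
       [  0.        , 456.00522374, 194.74902029],
       [  0.        ,   0.        ,   1.        ]]), 'dist': array([0.04212643, 0.        , 0.        , 0.        , 0.        ]), 'R': array([[ 1.15654696e-02, -9.99930294e-01,  2.37633111e-03],
       [-9.74977115e-01, -1.18044167e-02, -2.21991625e-01],
       [ 2.22004202e-01,  2.50568941e-04, -9.75045677e-01]]), 't': array([0.00195391, 0.58535125, 0.80726813])}
{'clock': 0.1, 'joints': array([ 1.02435366,  0.43513733,  0.0249673 ,  1.57399187, -0.01158137,
        1.13399991, -0.07509796]), 'dq': array([-0.00120833, -0.00029823, -0.00073832, -0.00222596,  0.00034518,
       -0.0004154 , -0.0011713 ]), 'joint_efforts': array([ 4.03472208e-03, -6.69127536e+01,  9.88624692e-01, -3.15144789e+01,
       -6.04769820e-02,  3.74990806e-02,  2.34198001e-05]), 'position': array([ 0.26813953, -0.56405853,  0.22603881]), 'ee_rot': array([-2.65534219e+00,  1.67775434e+00,  1.95657285e-03]), 'force': array([0.25851145, 0.29607175, 0.28971757]), 'ft_torque': array([-0.01382575,  0.06256126, -0.0547861 ]), 'width': 0.9995183733291325} 0.0188
```

View pics/scene0.png

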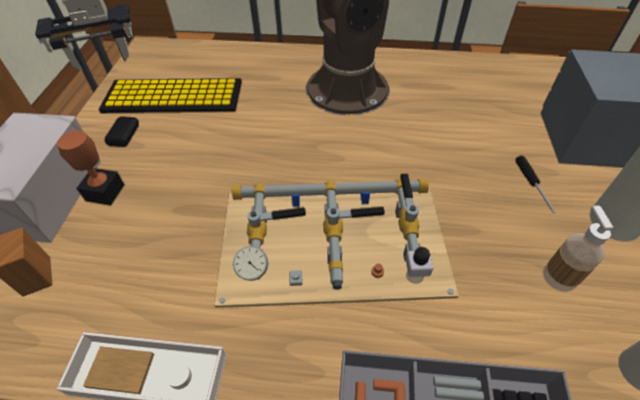

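View pics/top0.png

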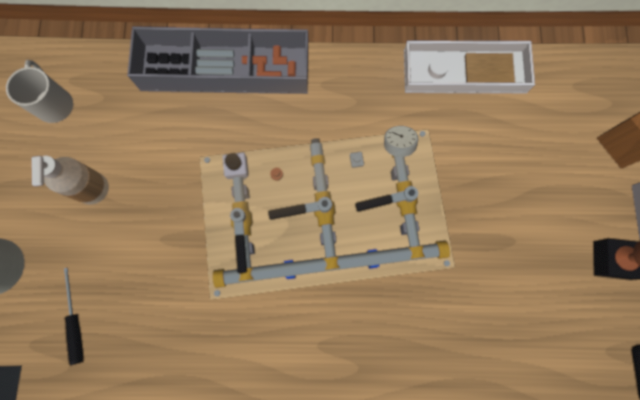

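The gauge is on the right-hand branch in the top view (dial about (401,139), hub about (410,194)). Its lever points left, with the sleeve about (375,202). The filter is on the left branch and the coupler is in the middle.

```bash
cat > h.py <<'E'
import numpy as np,cv2
from cell import *
def px2w(n,u,v,z):
    m=camera_model(n); p=cv2.undistortPoints(np.array([[[u,v]]],float),m["K"],m["dist"])[0,0]
    d=m["R"].T@np.array([p[0],p[1],1]); c=-m["R"].T@m["t"]
    return c+d*(z-c[2])/d[2]
def w2px(n,X):
    m=camera_model(n); return cv2.projectPoints(np.array([X],float),cv2.Rodrigues(m["R"])[0],m["t"],m["K"],m["dist"])[0][0,0]
E
python3 - <<'E'
import cv2
a=cv2.imread("pics/top0.png")[120:290,300:460]
cv2.imwrite("pics/topc.png",cv2.resize(a,None,fx=3.5,fy=3.5,interpolation=2))
a=cv2.imread("pics/scene0.png")[170:290,220:400]
cv2.imwrite("pics/scenec.png",cv2.resize(a,None,fx=4,fy=4,interpolation=2))
E
```

```text
(no output)
```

View pics/topc.png

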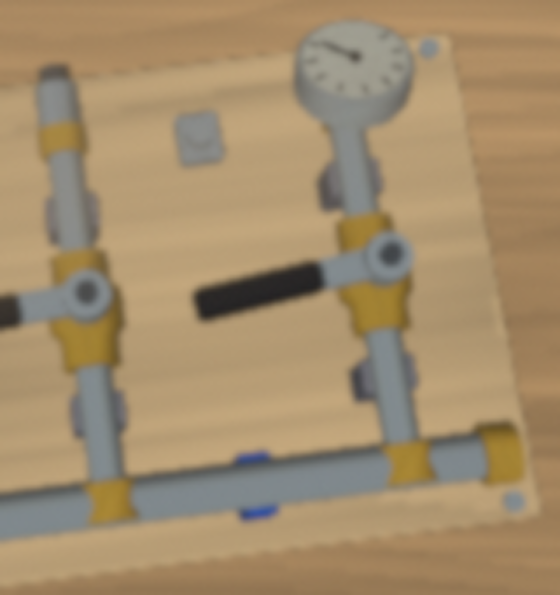

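View pics/scenec.png

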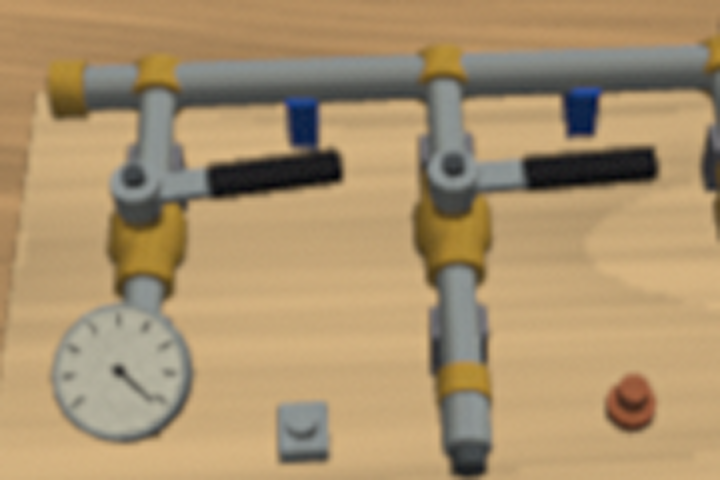

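Run:
```python
from h import *
P=lambda *a:px2w(*a).round(4)
print("hub",P("top",411.7,192.3,.106),P("scene",253.2,214.5,.106))
print("sleeve",P("top",374.3,202.9,.099),P("scene",288.7,213.5,.099))
print("tip",P("top",357,207,.095),P("scene",305,211.5,.095))
print("chub",P("top",324.9,203.4,.106),P("scene",333.2,211.2,.106))
print("ctip",P("scene",384,210,.095))
print("tee",P("top",417.1,252.3,.065), P("scene",259,189,.065))
print("Rtool",cv2.Rodrigues(observe()["ee_rot"])[0].round(3))
```

```text
hub [ 0.5827 -0.158   0.106 ] [ 0.5872 -0.1541  0.106 ]
sleeve [ 0.5636 -0.0904  0.099 ] [ 0.5728 -0.0855  0.099 ]
tip [ 0.5564 -0.059   0.095 ] [ 0.5615 -0.054   0.095 ]
chub [5.601e-01 1.000e-04 1.060e-01] [0.564  0.0034 0.106 ]
ctip [0.5427 0.1054 0.095 ]
tee [ 0.4779 -0.1726  0.065 ] [ 0.4849 -0.1678  0.065 ]
Rtool [[ 0.429 -0.903 -0.001]
 [-0.903 -0.429  0.001]
 [-0.001  0.    -1.   ]]
```

Request:
play_rows(
  rows=[
    [-0.1,-0.175,0,0,0,0,1],
    [-0.1,-0.175,0,0,0,0,1],
    [-0.1,-0.175,0,0,0,0,1],
    [-0.1,-0.175,0,0,0,0,1],
    [-0.1,-0.175,0,0,0,0,1],
  ],
  force=20,
)

```text
clock: 0.6
position: [0.3519, -0.4396, 0.2232]
ee_rot: [2.647, -1.691, -0.01]
force: [0.1, 0.8, 0.2]
width: 0.616
```

Request:
play_rows(
  rows=[
    [-0.1,-0.175,0,0,0,0,1],
    [-0.1,-0.175,0,0,0,0,1],
    [-0.1,-0.175,0,0,0,0,1],
    [-0.1,-0.175,0,0,0,0,1],
    [-0.1,-0.175,0,0,0,0,1],
  ],
)

```text
clock: 1.1
position: [0.4413, -0.31, 0.2215]
ee_rot: [2.646, -1.691, -0.015]
force: [1.4, -0.1, 0.6]
width: 0.176
```

```bash
cat > go.py <<'E'
import sys
from h import *
def rel(tx,ty,tz,yaw):
    s=observe(); R=cv2.Rodrigues(s["ee_rot"])[0]; p=s["position"]
    d=R.T@(np.array([tx,ty,tz])-p)
    a=np.degrees(np.arctan2(R[1,0],R[0,0])); dy=(yaw-a+90)%180-90
    c,sn=np.cos(np.radians(yaw)),np.sin(np.radians(yaw))
    # tilt correction: target rot with x along nearest
    x=np.array([c,sn,0]); x*=np.sign(x@R[:,0]); z=np.array([0,0,-1.]); T=np.stack([x,np.cross(z,x),z],1)
    rv=cv2.Rodrigues(R.T@T)[0].ravel()
    print("t",s["clock"],"pos",p.round(4),"yaw",a.round(1),"F",s["force"].round(1),"w",round(s["width"],2),"q",s["joints"].round(2))
    print("shift frac",(d/.15).round(3),"turn frac",(rv/.5).round(3))
rel(*map(float,sys.argv[1:]))
E
python3 go.py .611 -.073 .2 103.8
```

```text
t 1.1 pos [ 0.4413 -0.31    0.2215] yaw -65.2 F [ 1.4 -0.1  0.6] w 0.18 q [ 0.58  0.31 -0.09  1.78  0.03  1.07 -0.65]
shift frac [-0.958 -1.691  0.141] turn frac [0.013 0.014 0.385]
```

Request:
play_rows(
  rows=[
    [-0.1,-0.175,0.01,0,0,0,1],
    [-0.1,-0.175,0.01,0,0,0,1],
    [-0.1,-0.175,0.01,0,0,0,1],
    [-0.1,-0.175,0.01,0,0,0,1],
    [-0.1,-0.175,0.01,0,0,0,1],
  ],
)

```text
clock: 1.6
position: [0.5306, -0.181, 0.2123]
ee_rot: [2.645, -1.691, -0.019]
force: [-0.2, -0.3, 0.6]
width: 0.002
```

Request:
play_rows(
  rows=[
    [-0.1,-0.17,0,0,0,0,1],
    [-0.1,-0.17,0,0,0,0,1],
    [-0.1,-0.17,0,0,0,0,1],
    [-0.1,-0.17,0,0,0,0,1],
    [0,0,0,0,0,0,1],
  ],
)

```text
clock: 2.1
position: [0.6008, -0.0739, 0.2096]
ee_rot: [2.651, -1.684, -0.026]
force: [-0.3, 0.6, 0.2]
width: 0.005
```

```bash
python3 go.py .611 -.073 .2 103.8
```

```text
t 2.1 pos [ 0.6008 -0.0739  0.2096] yaw -64.8 F [-0.3  0.6  0.2] w 0.01 q [ 0.16  0.44 -0.17  1.62  0.07  1.11 -1.16]
shift frac [ 0.024 -0.065  0.063] turn frac [0.022 0.025 0.396]
```

Request:
play_rows(
  rows=[
    [0,0,0,0.02,0.02,0.2,1],
    [0,0,0,0,0,0.2,1],
    [0,0,0,0,0,0,1],
  ],
)

```text
clock: 2.4
position: [0.5999, -0.0737, 0.2079]
ee_rot: [2.466, -1.946, -0.008]
force: [0.6, -0.8, -0.2]
width: 0.008
```

```bash
python3 go.py .611 -.073 .15 103.8
python3 - <<'E'
from h import *
a=get_image("top")[100:300,280:480]; cv2.imwrite("pics/t1.png",cv2.resize(a,None,fx=3,fy=3,interpolation=2))
a=get_image("scene")[130:290,200:400]; cv2.imwrite("pics/s1.png",cv2.resize(a,None,fx=3.5,fy=3.5,interpolation=2))
E
```

```text
t 2.4 pos [ 0.5999 -0.0737  0.2079] yaw -76.6 F [ 0.6 -0.8 -0.2] w 0.01 q [ 0.12  0.43 -0.13  1.64  0.06  1.09 -1.35]
shift frac [ 0.014 -0.075  0.386] turn frac [ 0.007  0.007 -0.012]
```

View pics/t1.png

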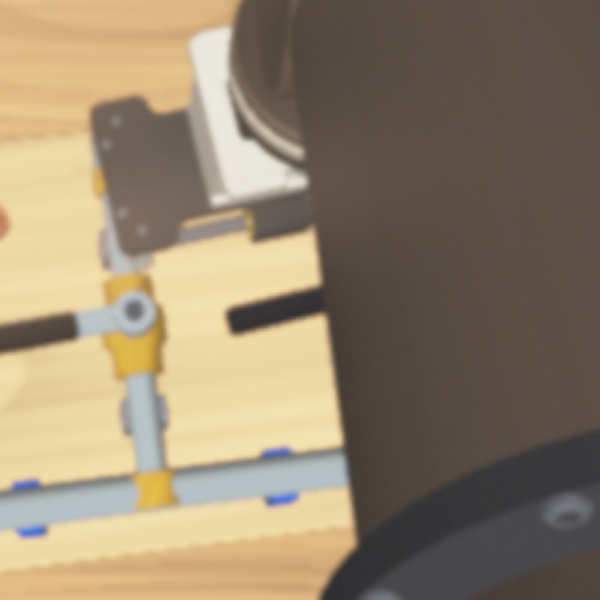

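View pics/s1.png

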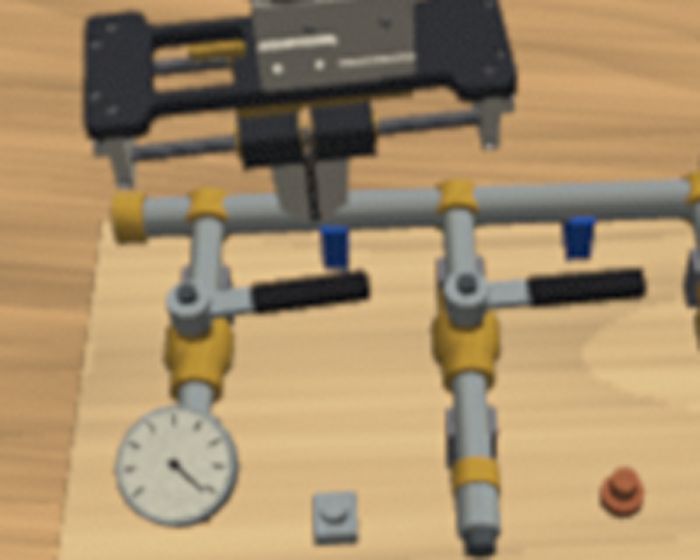

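Fingers are closed above the lever, tip at about (290,191) in the scene image; all levers are unmoved.

Run:
```python
from h import *
p=observe()["position"]; print(w2px("scene",p), px2w("scene",290.3,191.4,p[2]), p)
```

```text
[288.71697938 188.21186704] [ 0.60704142 -0.06987542  0.20805623] [ 0.59994464 -0.07374706  0.20805623]
```

Request:
play_rows(
  rows=[
    [0.015,-0.085,0.05,0,0,0,1],
    [0,0,0.17,0,0,0,1],
    [0,0,0.17,0,0,0,1],
    [0,0,0,0,0,0,1],
  ],
)

```text
clock: 2.9
position: [0.6156, -0.0742, 0.1474]
ee_rot: [-2.476, 1.933, 0.004]
force: [0.2, -0.1, -0.8]
width: 0.002
```

```bash
python3 go.py .613 -.073 .08 103.8
```

```text
t 2.9 pos [ 0.6156 -0.0742  0.1474] yaw -76.0 F [ 0.2 -0.1 -0.8] w 0.0 q [ 0.12  0.51 -0.13  1.67  0.07  0.97 -1.35]
shift frac [-0.011  0.014  0.449] turn frac [0.002 0.005 0.009]
```

Request:
play_rows(
  rows=[
    [0,0,0.15,0,0,0,1],
    [0,0,0.15,0,0,0,1],
    [0,0,0.13,0,0,0,1],
    [0,0,0,0,0,0,1],
  ],
)

```text
clock: 3.3
position: [0.6191, -0.075, 0.0834]
ee_rot: [-2.478, 1.927, 0.0]
force: [0.0, -0.3, 0.6]
width: 0.004
```

```bash
python3 go.py .613 -.073 .08 103.8;python3 - <<'E'
from h import *
a=get_image("scene")[130:290,200:400]; cv2.imwrite("pics/s2.png",cv2.resize(a,None,fx=3.5,fy=3.5,interpolation=2))
E
```

```text
t 3.3 pos [ 0.6191 -0.075   0.0834] yaw -75.7 F [ 0.  -0.3  0.6] w 0.0 q [ 0.12  0.58 -0.12  1.72  0.09  0.84 -1.36]
shift frac [-0.023  0.036  0.023] turn frac [-0.004  0.004  0.016]
```

View pics/s2.png

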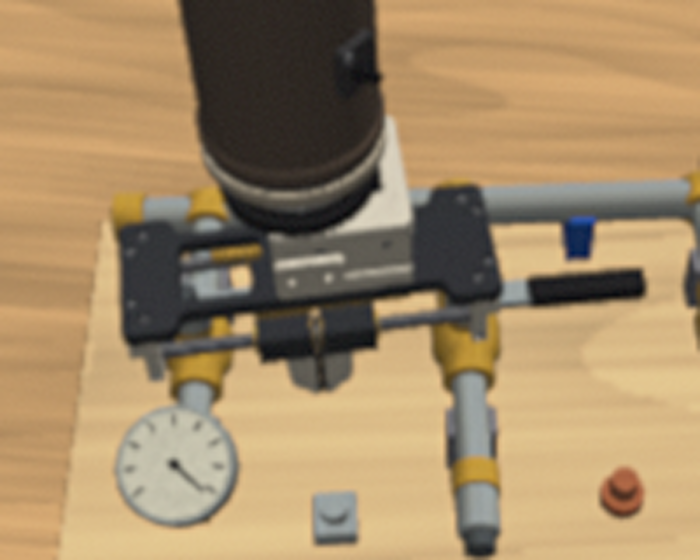

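Request:
play_rows(
  rows=[
    [-0.01,0.07,0.01,0,0,0,1],
    [-0.01,0.07,0.01,0,0,0,1],
    [0,0.05,0,0,0,0,1],
    [0,0.03,0,0,0,0,1],
    [0,0.03,0,0,0,0,1],
  ],
)

```text
clock: 3.85
position: [0.5834, -0.082, 0.0866]
ee_rot: [-2.474, 1.923, -0.013]
force: [4.9, 2.2, -2.5]
width: 0.006
```

```bash
cat > st.py <<'E'
from h import *
s=observe(); hub=np.array([.585,-.156]); r=s["position"][:2]-hub
R=cv2.Rodrigues(s["ee_rot"])[0]; e=-R[:2,0]; t=R[:2,1]
print("pos",s["position"].round(4),"levdir by tool yaw",np.degrees(np.arctan2(e[1],e[0])).round(1),"radial",(r@e).round(4),"behind",(-(r@t)).round(4),"Fe,Ft",(s["force"][:2]@e).round(1),(s["force"][:2]@t).round(1),s["force"].round(1),"tilt",R[:,2].round(3))
rr=np.hypot(*r); print("implied lever deg", (np.degrees(np.arctan2(r[1],r[0])+np.arcsin(.0185/rr))%360).round(1), "r",rr.round(4),"q",s["joints"].round(2))
E
python3 st.py
```

```text
pos [ 0.5834 -0.082   0.0866] levdir by tool yaw 104.3 radial 0.0721 behind 0.0167 Fe,Ft 0.9 -5.3 [ 4.9  2.2 -2.5] tilt [ 0.012  0.002 -1.   ]
implied lever deg 105.7 r 0.074 q [ 0.14  0.52 -0.13  1.82  0.09  0.79 -1.35]
```

Request:
play_rows(
  rows=[
    [-0.01,0.06,0.03,0,0,-0.2,1],
    [-0.01,0.06,0.03,0,0,-0.2,1],
    [-0.01,0.06,0.02,0,0,-0.2,1],
    [-0.01,0.06,0.02,0,0,-0.2,1],
  ],
)

```text
clock: 4.25
position: [0.5564, -0.0876, 0.0764]
ee_rot: [-2.809, 1.366, -0.042]
force: [2.7, 2.5, 3.2]
width: 0.002
```

```bash
python3 st.py
```

```text
pos [ 0.5564 -0.0876  0.0764] levdir by tool yaw 128.1 radial 0.0715 behind 0.0198 Fe,Ft 0.3 -3.7 [2.7 2.5 3.2] tilt [ 0.032  0.004 -0.999]
implied lever deg 127.1 r 0.0742 q [ 0.24  0.51 -0.24  1.9   0.17  0.72 -1.  ]
```

Request:
play_rows(
  rows=[
    [-0.01,0.06,-0.005,0,0,-0.2,1],
    [-0.01,0.06,0,0,0,-0.2,1],
    [-0.01,0.06,0,0,0,-0.2,1],
    [-0.01,0.06,0,0,0,-0.2,1],
  ],
)

```text
clock: 4.65
position: [0.5302, -0.1059, 0.0778]
ee_rot: [-3.033, 0.747, -0.059]
force: [3.3, 4.0, -3.5]
width: 0.003
```

```bash
python3 st.py; python3 go.py .52 -.11 .079 150
```

```text
pos [ 0.5302 -0.1059  0.0778] levdir by tool yaw 152.3 radial 0.0718 behind 0.019 Fe,Ft -1.1 -5.1 [ 3.3  4.  -3.5] tilt [ 0.041  0.008 -0.999]
implied lever deg 152.0 r 0.0743 q [ 0.38  0.49 -0.36  1.95  0.24  0.7  -0.61]
t 4.65 pos [ 0.5302 -0.1059  0.0778] yaw -27.7 F [ 3.3  4.  -3.5] w 0.0 q [ 0.38  0.49 -0.36  1.95  0.24  0.7  -0.61]
shift frac [-0.047  0.056 -0.011] turn frac [-0.054 -0.064  0.081]
```

Request:
play_rows(
  rows=[
    [-0.01,0.06,0,-0.02,-0.02,-0.2,1],
    [-0.01,0.06,0,-0.02,-0.02,-0.2,1],
    [-0.01,0.06,0,-0.02,-0.02,-0.2,1],
    [-0.01,0.06,0,-0.01,-0.01,-0.2,1],
  ],
)

```text
clock: 5.05
position: [0.5134, -0.1331, 0.0782]
ee_rot: [3.13, -0.094, 0.001]
force: [2.1, 4.9, -4.1]
width: 0.003
```

```bash
python3 st.py
```

```text
pos [ 0.5134 -0.1331  0.0782] levdir by tool yaw 176.5 radial 0.0729 behind 0.0185 Fe,Ft -1.8 -5.1 [ 2.1  4.9 -4.1] tilt [ 0.   -0.01 -1.  ]
implied lever deg 176.6 r 0.0752 q [ 0.49  0.5  -0.46  1.94  0.33  0.77 -0.22]
```

Near the stop; continuing in smaller steps while watching the force.

Request:
play_rows(
  rows=[
    [-0.007,0.05,0,0,0,-0.17,1],
    [-0.005,0.04,0,0,0,-0.15,1],
    [0,0.03,0,0,0,-0.05,1],
  ],
)

```text
clock: 5.35
position: [0.5101, -0.1471, 0.0782]
ee_rot: [3.129, 0.218, -0.003]
force: [-3.3, 15.7, 4.8]
width: 0.001
```

```bash
python3 st.py
```

```text
pos [ 0.5101 -0.1471  0.0782] levdir by tool yaw -172.0 radial 0.0729 behind 0.0192 Fe,Ft 1.1 -16.0 [-3.3 15.7  4.8] tilt [-0.001 -0.005 -1.   ]
implied lever deg 187.4 r 0.0754 q [ 0.56  0.52 -0.51  1.93  0.36  0.78 -0.02]
```

Request:
play_rows(
  rows=[
    [0,0.03,0,0,0,0,1],
    [0,0.03,0,0,0,0,1],
  ],
)

```text
clock: 5.55
position: [0.51, -0.147, 0.0784]
ee_rot: [-3.127, -0.23, 0.005]
force: [-2.9, 14.8, 2.0]
width: 0.004
```

```bash
python3 st.py
```

```text
pos [ 0.51   -0.147   0.0784] levdir by tool yaw -171.6 radial 0.0729 behind 0.0199 Fe,Ft 0.7 -15.1 [-2.9 14.8  2. ] tilt [-0.004  0.006 -1.   ]
implied lever deg 187.3 r 0.0755 q [ 0.57  0.52 -0.52  1.93  0.35  0.79 -0.  ]
```

The pose no longer changes and the force holds at 15 N, so the lever is at its stop. Backing off, then up and away to clear the view.

Request:
play_rows(
  rows=[
    [0,-0.08,0,0,0,0,1],
    [0,-0.1,0,0,0,0,1],
    [0,0,-0.2,0,0,0,1],
    [0,0,-0.25,0,0,0,1],
    [0,0,-0.25,0,0,0,1],
  ],
)

```text
clock: 6.05
position: [0.5019, -0.1159, 0.1824]
ee_rot: [-3.124, -0.234, 0.019]
force: [0.8, -0.8, -0.6]
width: 0.005
```

Request:
play_rows(
  rows=[
    [0,0,-0.2,0,0,0,1],
    [-0.2,-0.1,0,0,0,0,1],
    [-0.2,-0.1,0,0,0,0,1],
    [-0.2,-0.1,0,0,0,0,1],
    [0,0,0,0,0,0,1],
  ],
)

```text
clock: 6.55
position: [0.4062, -0.0812, 0.2204]
ee_rot: [-3.132, -0.236, 0.001]
force: [0.2, 0.5, 0.5]
width: 0.004
```

```bash
python3 st.py;python3 - <<'E'
from h import *
a=get_image("scene")[130:290,200:450]; cv2.imwrite("pics/s3.png",cv2.resize(a,None,fx=3,fy=3,interpolation=2))
a=get_image("top")[110:310,190:460]; cv2.imwrite("pics/t3.png",cv2.resize(a,None,fx=2.9,fy=2.9,interpolation=2))
E
```

```text
pos [ 0.4062 -0.0812  0.2204] levdir by tool yaw -171.4 radial 0.1655 behind 0.1007 Fe,Ft -0.3 -0.5 [0.2 0.5 0.5] tilt [-0.001  0.001 -1.   ]
implied lever deg 162.8 r 0.1938 q [ 0.66  0.16 -0.65  2.02  0.11  1.    0.1 ]
```

View pics/s3.png

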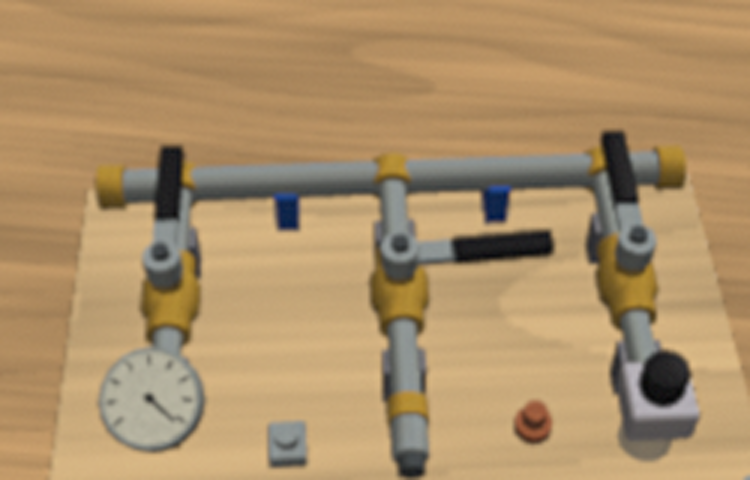

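View pics/t3.png

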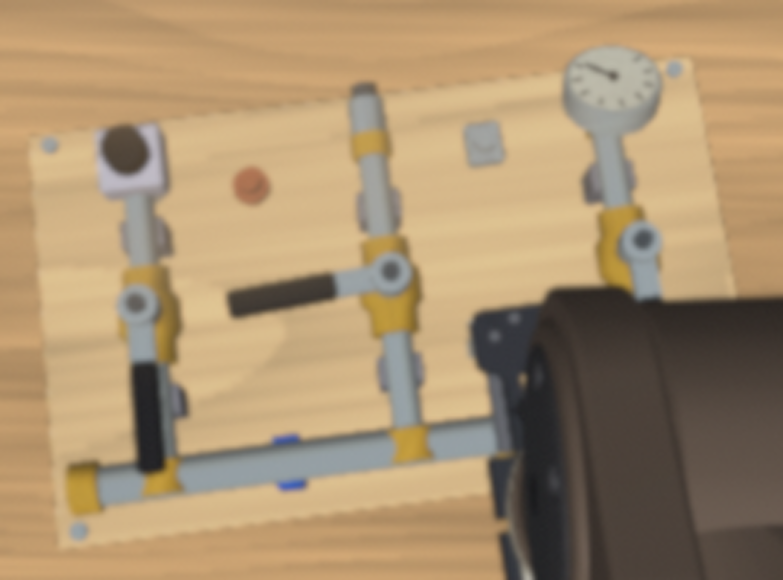

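In the scene picture, the gauge lever is in line with its pipe (hub (160,252), sleeve tip (171,150)). The coupler lever is still across its pipe and the filter lever still in line. I'll check the angle with numbers.

Run:
```python
from h import *
f=lambda x,y,z:px2w("scene",200+x/3,130+y/3,z)[:2]
for n,h,s in(("gauge",(160,252),(170,181)),("filter",(637,240),(621,165)),("coupler",(400,243),(503,245))):
    d=f(*s,.099)-f(*h,.106); print(n,np.degrees(np.arctan2(d[1],d[0]))%360,np.hypot(*d))
d=f(400,243,.106)-f(160,252,.106); print("row dir",np.degrees(np.arctan2(d[1],d[0])))
s=observe();print(s["force"],s["dq"].round(3),s["clock"]); sign_off()
```

```text
gauge 186.57762234259846 0.06844947520365914
filter 185.70746541285587 0.07309061614548532
coupler 98.48491296045442 0.06936255907452996
row dir 98.09240560010036
[ 1.57049756 -0.46694624  0.26206447] [-0.002  0.038  0.015 -0.038  0.007 -0.001  0.003] 6.65
the job is handed in; nothing more can be done
```

I turned the gauge valve's lever (the right-hand branch) a quarter turn counter-clockwise to its open stop. I then let go, lifted the arm clear and handed the job in at 6.65 s. I pushed it with the closed fingertips on its sleeve instead of gripping it.

- **At the stop:** further pushing left the tool where it was, with the force steady at about 15 N.
- **Gauge lever:** the last scene picture puts it at 186.6°, with the pipe at about 188.1°. That is about 1.5° short of fully in line (allowance 11°), and within what I can read off the picture.
- **Other valves:** the coupler lever measured 0.4° from shut and the filter lever about 2.4° from in line. Neither was touched.
- **Arm:** it was clear of everything at hand-in, with only sensor noise on the force reading (under 2 N).

**Disagreements:** the two cameras differed by 4–9 mm on positions, which the approach gap covered. In the last top picture the arm hid most of the gauge lever, so its final angle comes from the scene camera and the push against the stop.

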